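# Gather the stoppers in one corner of their tray

### The job

Take the pale wooden paddle off the stopper tray and lay it flat on the green mat, in the free space beside the dark paddle, parallel to it with its blade pointing the same way, and let it go. Then take the tray by its blue bar and raise that end, tilting the tray about 35 degrees, until all five stoppers have slid into the red corner opposite the bar. Finish while still holding the tray tilted by the bar, with the stoppers lying still in the red corner and the tray leaning on nothing but the table; leave the dark paddle, the two bottles and the jug where they are.

Things in the scene. Friction and masses are not known exactly. Their poses are not given: they have to be found in the camera images.
- tote: loose square white tray, 0.35 kg, outside 160 x 160 mm, walls 60 high, walls and floor 4 thick. Origin under its centre; z up; x axis along its DIAGONAL from the blue-bar corner to the red corner; outer corners 113 mm from the origin on +-x, +-y. Raising the bar turns it about +y on its red outer bottom corner. Slippery inside (stoppers slide at 20 to 25 degrees); its bottom grips the table
- tote_bar (a point): middle of the tray's round blue grip bar, 14 mm thick, 72 mm long between its two side arms, running along the tray's y axis, 151 mm from the tray's origin along -x and 48 mm above the table; 31 mm free between the bar and the tray's corner, open above and below. Axes as the tray's
- tote_corner (a point): the inner red corner of the tray, at floor level (4 mm above the tray's underside), 107 mm from the tray's origin along +x. Axes as the tray's
- paddle_mid (a point): pale wooden paddle, 250 mm long, 16 thick, 0.07 kg, lying flat across the tray rims at the start; this point is in the handle, half-way up its thickness. x axis towards the blade, z up. Handle 20 mm wide from 135 mm behind this point to 25 mm ahead of it, then the blade, 48 mm wide, to 115 mm ahead. It balances 17 mm ahead of this point
- paddle_blade (a point): centre of the pale paddle's blade, 70 mm ahead of paddle_mid
- mat: flat green draining mat, fixed on the table, 290 x 150 mm, 4 mm thick; origin at the centre of its underside, x axis along its length. The dark paddle lies on its -y half with the blade towards the mat's +x; the +y half is free
- paddle2_mid (a point): dark wooden paddle, same shape, size and axes as the pale one, lying on the mat parallel to the mat's x axis, about 40 mm to -y of its centre line; to be left alone
- paddle: the whole pale paddle, origin 8 mm below paddle_mid, on its underside; same axes
- paddle2: the whole dark paddle, origin 8 mm below paddle2_mid; same axes
- bottle1: dark green wine bottle, 74 mm wide, 310 mm tall, standing; origin under its base; to be left alone
- bottle2: a second such bottle; to be left alone
- jug: white plastic mug-shaped jug, 104 mm wide, 130 mm tall, with a handle on its +y side; origin under its base; to be left alone
- stopper0_mid (a point): bottle stopper loose in the tray: black head 28 mm wide and 12 mm high with a cork shank 18 mm wide and 20 mm long, 32 mm in all, 15 g, standing on its head at the start; this point is its centre on its axis, 16 mm from either end
- stopper1_mid (a point): bottle stopper loose in the tray: black head 28 mm wide and 12 mm high with a cork shank 18 mm wide and 20 mm long, 32 mm in all, 15 g, standing on its head at the start; this point is its centre on its axis, 16 mm from either end
- stopper2_mid (a point): bottle stopper loose in the tray: black head 28 mm wide and 12 mm high with a cork shank 18 mm wide and 20 mm long, 32 mm in all, 15 g, standing on its head at the start; this point is its centre on its axis, 16 mm from either end
- stopper3_mid (a point): bottle stopper loose in the tray: black head 28 mm wide and 12 mm high with a cork shank 18 mm wide and 20 mm long, 32 mm in all, 15 g, standing on its head at the start; this point is its centre on its axis, 16 mm from either end
- stopper4_mid (a point): bottle stopper loose in the tray: black head 28 mm wide and 12 mm high with a cork shank 18 mm wide and 20 mm long, 32 mm in all, 15 g, standing on its head at the start; this point is its centre on its axis, 16 mm from either end

How it is judged:
On the way:
1. the pale paddle lies flat and released on the free half of the mat, parallel to the dark one, blade the same way (angle between the x axis of paddle_mid and the x axis of mat, either way round below 0.2 rad and x of paddle_mid in the frame of mat between -0.06 and 0.06 m and y of paddle_mid in the frame of mat between 0 and 0.066 m and x of paddle_blade in the frame of mat above 0 m and height (world z) of paddle_mid below 0.017 m and angle between paddle_mid's own z axis and vertical below 0.1 rad and contact force between the fingers and paddle below 0.1 N and linear speed of paddle below 0.03 m/s), for 0.2 s.
At the end, for the whole second after the job is handed in: Pale paddle released, flat on the mat's +y half (mid 0-66 mm off the centre line, 60 mm along), within 0.2 rad, blade to +x. Tray held still by the fingers (over 1 N), tilted 0.40-0.87 rad, bar over 110 mm up, touching no other thing but the table; stoppers within 88 mm of the red corner (all of step 1 and distance between each of stopper0_mid, stopper1_mid, stopper2_mid, stopper3_mid, stopper4_mid and tote_corner below 0.088 m and angle between tote's own z axis and vertical between 0.4 and 0.87 rad and height (world z) of tote_bar above 0.11 m and contact force between the fingers and tote above 1 N and linear speed of tote below 0.03 m/s and angular speed of tote below 0.2 rad/s and contact force between tote and mat below 0.3 N and contact force between tote and paddle below 0.3 N and contact force between tote and paddle2 below 0.3 N and contact force between tote and bottle1 below 0.3 N and contact force between tote and bottle2 below 0.3 N and contact force between tote and jug below 0.3 N); the arm keeps its last pose, push and grip.
It fails at once if the dark paddle is shifted by more than 20 mm (distance of paddle2 from where it was at the start of the episode above 0.02 m).
It fails at once if a bottle is shifted by more than 30 mm or tipped (distance of bottle1 from where it was at the start of the episode above 0.03 m or angle between bottle1's own z axis and vertical above 0.3 rad).
It fails at once if a bottle is shifted by more than 30 mm or tipped (distance of bottle2 from where it was at the start of the episode above 0.03 m or angle between bottle2's own z axis and vertical above 0.3 rad).
It fails at once if the jug is shifted by more than 30 mm or tipped (distance of jug from where it was at the start of the episode above 0.03 m or angle between jug's own z axis and vertical above 0.3 rad).
It also fails if it takes over 51 s, if anything falls off the work surface, if the arm or the gripper's body presses on something with over 40 N, if the wrist force passes 120 N, or if a joint passes its speed limit or range.

### The arm

A 6-joint arm with a two-finger parallel gripper is mounted at the origin on the work surface. World frame = base frame: x ahead of the robot, y to its left, z up, the work surface at z = 0. Lengths are in m, angles in rad, forces in N, time in s.
With the tool pointing down it reaches from about 0.25 to 0.85 m from the base axis. Payload 12.5 kg.
Tool frame: the origin (TCP) lies between the finger pads; the fingertips stand 19 mm ahead of it and the grasp point (between the pads) is the TCP; z points along the fingers, y is the line along which they close (so a half turn about z gives the same grasp; the last joint's range is limited). The gripper opens to 93 mm and grips with 3 to 60 N. Pads are 15 mm wide; open, the fingers measure 128 mm over their backs; the gripper's body (75 mm by 188 mm) begins 65 mm behind the grasp point.
Start: joints at [1.118, 0.351, 1.652, -0, 1.139, -0.085], TCP at [0.198, 0.513, 0.238] pointing down, gripper open.
Joint ranges: [-2.75, 2.75], [-0.79, 2.1], [0.01, 2.65], [-1.57, 4.71], [0.07, 3.14], [-2.87, 2.87]. Speed limits (rad/s): [2.22, 2.22, 2.79, 3.14, 3.14, 3.14].

### API

Orientations are given as a unit quaternion [w, x, y, z].
In Python, from bench import robot, vision gives the robot as it stands.
- The arm moves only by the tool jog_arm, never from a script. Its argument "series" is a list of rows, each an object of numbers: "dx", "dy", "dz": the shift along the tool's x, y, z in mm; "ax", "ay", "az": the turn, a rotation vector about the tool's x, y, z in rad; "grip": the opening, from -1 (shut) to 1 (fully open), so that 0 is half open. In form: [{"dx": .., "dy": .., "dz": .., "ax": .., "ay": .., "az": .., "grip": ..}, ...]. A call has 1 to 8 rows; each row is the pose to reach, as a shift and turn from the pose commanded when the call began, along the tool's axes at that moment; what a row does not reach only later rows make up. A row lasts 1/8 s, in which the tool goes at most 62.5 mm and 10.7 degrees, less where a joint would pass 70% of its speed; a pose out of reach is approached as far as the arm can. A call with a gripper value outside its range is refused whole. The fingers move at their own pace and stop on an object; "force" is the grip in N (left out, the last holds). Time passes only in rows, so rows that repeat a pose let the fingers close. It gives the time, the measured TCP pose, the force, the opening and the grip force at its end, in the units of the state.
- robot.observe(): the state, without advancing time (a new reading comes with each control period).
- vision.read_camera(name): name is "scene" or "top" or "wrist"; returns the picture (384x512x3 uint8, blue, green, red); there is no depth.
- vision.camera_info(name): a dict with "mtx" (3x3 intrinsics, pixels), "pose" (4x4, takes a point from camera to world coordinates). Camera axes: x right, y down, z forward; pixel columns grow to the right and rows downward; lengths in m; the calibration is good to about 2 mm. A picture is of the moment at which its call begins: read the wrist's pose just before it. camera_info takes no time and is no camera call; for the wrist camera it gives the pose at the moment of the call.
- robot.close_job(): hands the job in; it is judged then, once.
The state is a dict: "t": time; "joint_pos": joint angles; "qd": joint speeds; "joint_torque": joint torques, N m; "tool_pos": TCP position; "eef_rot": TCP orientation; "ft_force": force on the tool from outside, world axes, zero at the start; "torque": the same for the moment, N m; "width": finger opening in m; "grip_force": force on a finger pad.
Only numpy, scipy, OpenCV 4.12 (cv2) and the standard library are available. Lean on these libraries where they do the work, as an engineer would, in place of code of your own. Each camera call takes 0.05 s, during which the arm holds its last target. There are 200 camera calls.

## Working session

There is one attempt and no reset: what is moved stays moved. The work goes in short steps, Python scripts to look and compute and a tool call to move; the robot and the scene stay as the last step left them, time stands still between calls to the robot, and variables do not carry over. Pictures are saved under pics/ and viewed, at most 10 in all, crops included, and the job is handed in when it is done.

Besides the shell and the picture viewer there is one more tool, called as name(argument=value, ...), one argument or row to a line, values as JSON. jog_arm: Moves the arm, as the interface text tells. Its arguments: {"type":"object","properties":{"series":{"type":"array"},"force":{"type":"number"}},"required":["series"]}

```bash
mkdir -p pics; python3 - <<'E'
from bench import robot, vision
import cv2,numpy as np
for n in("scene","top"):
    cv2.imwrite(f"pics/{n}0.png",cv2.resize(vision.read_camera(n),(800,600),interpolation=cv2.INTER_CUBIC))
    i=vision.camera_info(n);print(n,np.round(i["mtx"],1).tolist(),np.round(i["pose"],4).tolist())
s=robot.observe();print({k:np.round(v,3).tolist() for k,v in s.items()})
E
```

```text
scene [[355.4, 0.0, 252.8], [0.0, 355.4, 200.0], [0.0, 0.0, 1.0]] [[0.6117, 0.4828, -0.6267, 1.2922], [0.7907, -0.3502, 0.5021, -0.4999], [0.0229, -0.8027, -0.5959, 0.6736], [0.0, 0.0, 0.0, 1.0]]
top [[431.2, 0.0, 249.2], [0.0, 431.2, 191.5], [0.0, 0.0, 1.0]] [[0.0393, -0.978, 0.2046, 0.4138], [-0.9992, -0.0382, 0.0094, 0.0049], [-0.0014, -0.2049, -0.9788, 1.1672], [0.0, 0.0, 0.0, 1.0]]
{'t': 0.1, 'joint_pos': [1.118, 0.351, 1.652, 0.0, 1.139, -0.085], 'qd': [0.0, -0.002, -0.002, -0.0, -0.001, -0.001], 'joint_torque': [0.002, -49.802, -28.569, 0.07, 0.024, -0.0], 'tool_pos': [0.198, 0.513, 0.237], 'eef_rot': [-0.0, 0.183, 0.983, -0.0], 'ft_force': [-0.599, -0.023, 0.064], 'torque': [-0.02, 0.004, -0.011], 'grip_force': 0.0, 'width': 0.093}
```

View pics/top0.png

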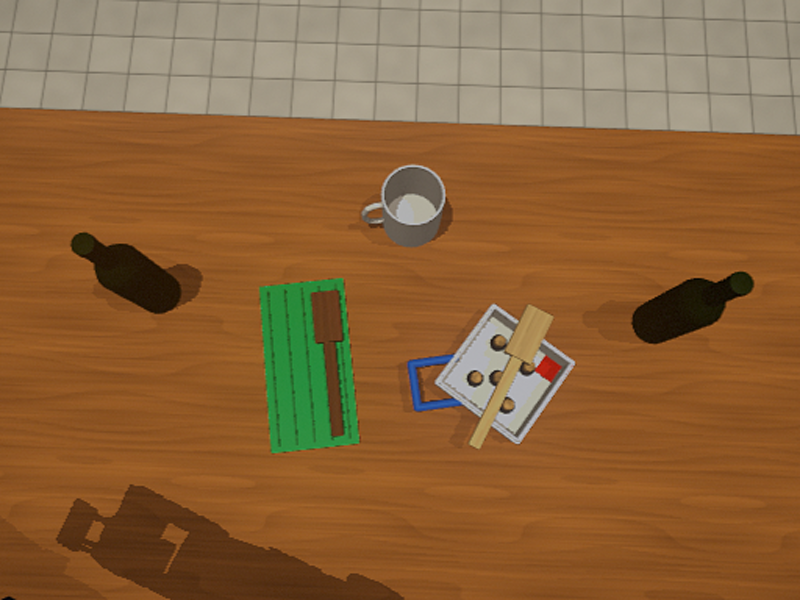

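View pics/scene0.png

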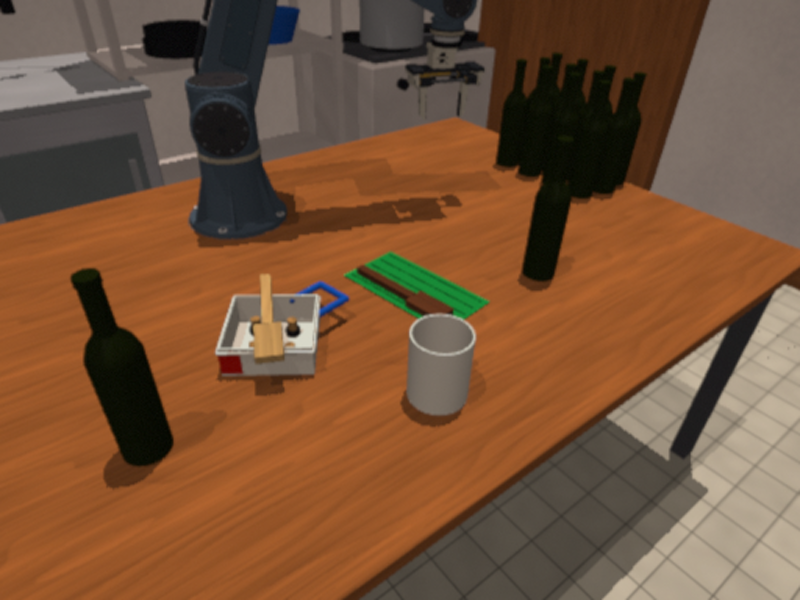

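The top view shows the mat with corners (261,288), (343,279), (358,443), (273,453). The pale paddle runs from (475,446) to its blade end at (539,308). The tray rim corners are (493,305), (574,363), (518,442) and (436,381), and the bar runs from (411,362) to (418,409).

```bash
cat > h.py <<'E'
import numpy as np
from bench import robot, vision
from scipy.spatial.transform import Rotation as R
def px(name,U,V,z,s=1.5625,off=(0,0),info=None):
    i=info or vision.camera_info(name);M=np.array(i["mtx"]);P=np.array(i["pose"])
    p=np.array([off[0]+(U+.5)/s-.5,off[1]+(V+.5)/s-.5,1]);d=P[:3,:3]@np.linalg.solve(M,p);c=P[:3,3]
    return c+d*(z-c[2])/d[2]
def tool(s=None):
    s=s or robot.observe();q=np.array(s["eef_rot"])
    return np.array(s["tool_pos"]),R.from_quat(q[[1,2,3,0]])
def down(yx):  # tool pointing down, tool x along world angle yx
    c,s=np.cos(yx),np.sin(yx);return R.from_matrix(np.array([[c,s,0],[s,-c,0],[0,0,-1]]))
def rel(p,r):
    p0,r0=tool();return np.round((r0.inv().apply(np.array(p)-p0))*1000,1),np.round((r0.inv()*r).as_rotvec(),3)
E
python3 - <<'E'
from h import *
pts={'mat':([(261,288),(343,279),(358,443),(273,453)],.004),'dark h/b':([(338,436),(325,291)],.02),
'pale h/b':([(475,446),(539,308)],.076),'rim':([(493,305),(574,363),(518,442),(436,381)],.06),'bar':([(411,362),(418,409)],.05)}
for k,(l,z) in pts.items():
    a=np.array([px("top",*p,z) for p in l]);print(k,np.round(a[:,:2],3).tolist(),'c',np.round(a.mean(0)[:2],3),'d',np.round([np.linalg.norm(a[i]-a[i-1]) for i in range(len(a))],3))
    if len(a)==2: print('  ang',np.arctan2(*(a[1]-a[0])[[1,0]]))
E
```

```text
mat [[0.669, 0.244], [0.691, 0.1], [0.407, 0.06], [0.385, 0.202]] c [0.538 0.152] d [0.287 0.146 0.286 0.144]
dark h/b [[0.418, 0.093], [0.664, 0.129]] c [0.541 0.111] d [0.249 0.249]
  ang 0.14608582122165942
pale h/b [[0.41, -0.129], [0.637, -0.231]] c [ 0.524 -0.18 ] d [0.249 0.249]
  ang -0.42471321692764546
rim [[0.643, -0.158], [0.55, -0.292], [0.419, -0.2], [0.512, -0.066]] c [ 0.531 -0.179] d [0.16  0.163 0.16  0.163]
bar [[0.543, -0.024], [0.466, -0.038]] c [ 0.504 -0.031] d [0.078 0.078]
  ang -2.961123264548552
```

```bash
python3 -c "
from h import *
print(rel([.545,-.190,.2],down(2.717)))"
```

```text
(array([-576.9, -531. ,   37.6]), array([-0.001, -0.   ,  0.057]))
```

jog_arm(
  series=[
    {"dx": -50, "dy": -46, "dz": 0, "grip": 0},
    {"dx": -95, "dy": -87, "dz": 0, "grip": 0},
    {"dx": -140, "dy": -128, "dz": 5, "grip": 0},
    {"dx": -185, "dy": -170, "dz": 10, "grip": 0},
    {"dx": -230, "dy": -212, "dz": 15, "grip": 0},
    {"dx": -275, "dy": -253, "dz": 20, "grip": 0},
    {"dx": -320, "dy": -294, "dz": 20, "grip": 0},
    {"dx": -360, "dy": -331, "dz": 25, "grip": 0},
  ],
)

```text
schema error: expected keys dx, dy, dz, ax, ay, az, grip
```

jog_arm(
  series=[
    {"dx": -45, "dy": -41, "dz": 2, "grip": 0},
    {"dx": -90, "dy": -82, "dz": 4, "grip": 0},
    {"dx": -135, "dy": -124, "dz": 8, "grip": 0},
    {"dx": -175, "dy": -161, "dz": 12, "az": 0.03, "grip": 0},
    {"dx": -205, "dy": -189, "dz": 13, "az": 0.057, "grip": 0},
    {"dx": -217, "dy": -200, "dz": 13, "az": 0.057, "grip": 0},
    {"dx": -217, "dy": -200, "dz": 13, "az": 0.057, "grip": 0},
    {"dx": -217, "dy": -200, "dz": 13, "az": 0.057, "grip": 0},
  ],
)

```text
schema error: expected keys dx, dy, dz, ax, ay, az, grip
```

```bash
python3 - <<'E'
from h import *
import cv2
i=vision.camera_info("wrist");p,r=tool()
cv2.imwrite("pics/w1.png",cv2.resize(vision.read_camera("wrist"),(800,600),interpolation=cv2.INTER_CUBIC))
np.savez("w1.npz",mtx=i["mtx"],pose=i["pose"])
print(p,rel([.545,-.190,.082],down(2.717)),np.round(i["pose"],3).tolist())
E
```

```text
[0.19760534 0.51297869 0.23715998] (array([-576.9, -531. ,  155.6]), array([-0.001, -0.   ,  0.057])) [[0.359, 0.893, 0.271, 0.121], [0.933, -0.344, -0.105, 0.542], [-0.001, 0.29, -0.957, 0.383], [0.0, 0.0, 0.0, 1.0]]
```

View pics/w1.png

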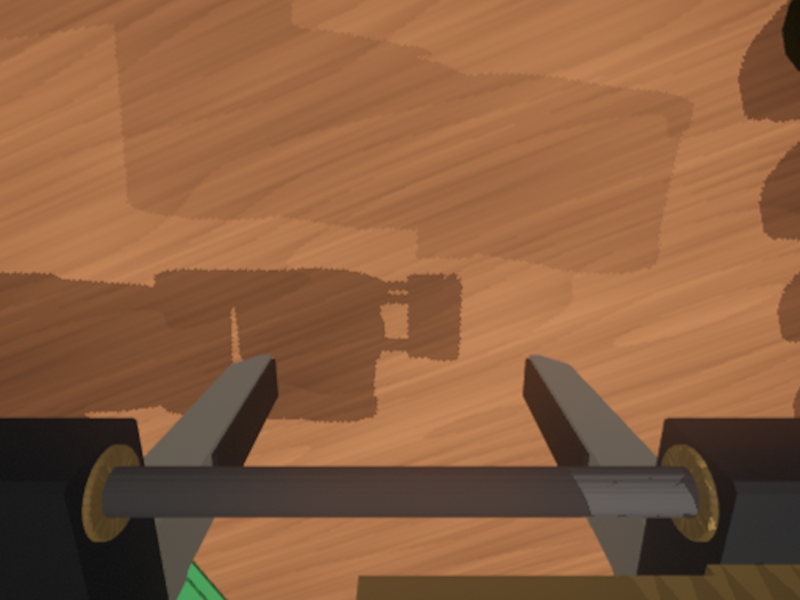

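The moves were refused because every key is required. The picture shows only bare table between the fingers at (270,360) and (530,360). I'll resend the moves with all keys.

jog_arm(
  series=[
    {"dx": -50, "dy": -46, "dz": 0, "ax": 0, "ay": 0, "az": 0, "grip": 0},
    {"dx": -95, "dy": -87, "dz": 0, "ax": 0, "ay": 0, "az": 0, "grip": 0},
    {"dx": -140, "dy": -128, "dz": 5, "ax": 0, "ay": 0, "az": 0, "grip": 0},
    {"dx": -185, "dy": -170, "dz": 10, "ax": 0, "ay": 0, "az": 0, "grip": 0},
    {"dx": -230, "dy": -212, "dz": 15, "ax": 0, "ay": 0, "az": 0, "grip": 0},
    {"dx": -275, "dy": -253, "dz": 20, "ax": 0, "ay": 0, "az": 0, "grip": 0},
    {"dx": -320, "dy": -294, "dz": 20, "ax": 0, "ay": 0, "az": 0, "grip": 0},
    {"dx": -360, "dy": -331, "dz": 25, "ax": 0, "ay": 0, "az": 0, "grip": 0},
  ],
)

```text
t: 1.15
tool_pos: [0.4154, 0.0729, 0.2128]
eef_rot: [0.0, 0.183, 0.983, 0.0]
ft_force: [0.7, 0.2, -0.1]
width: 0.0466
grip_force: 0.0
```

jog_arm(
  series=[
    {"dx": -45, "dy": -41, "dz": 2, "ax": 0, "ay": 0, "az": 0, "grip": 0},
    {"dx": -90, "dy": -82, "dz": 4, "ax": 0, "ay": 0, "az": 0, "grip": 0},
    {"dx": -135, "dy": -124, "dz": 8, "ax": 0, "ay": 0, "az": 0, "grip": 0},
    {"dx": -175, "dy": -161, "dz": 12, "ax": 0, "ay": 0, "az": 0.03, "grip": 0},
    {"dx": -205, "dy": -189, "dz": 13, "ax": 0, "ay": 0, "az": 0.057, "grip": 0},
    {"dx": -217, "dy": -200, "dz": 13, "ax": 0, "ay": 0, "az": 0.057, "grip": 0},
    {"dx": -217, "dy": -200, "dz": 13, "ax": 0, "ay": 0, "az": 0.057, "grip": 0},
    {"dx": -217, "dy": -200, "dz": 13, "ax": 0, "ay": 0, "az": 0.057, "grip": 0},
  ],
)

```text
t: 2.15
tool_pos: [0.5448, -0.1885, 0.1997]
eef_rot: [-0.0, 0.21, 0.978, 0.0]
ft_force: [-0.8, 0.8, 0.8]
width: 0.0466
grip_force: 0.0
```

```bash
python3 - <<'E'
from h import *
import cv2
i=vision.camera_info("wrist");p,r=tool()
cv2.imwrite("pics/w2.png",cv2.resize(vision.read_camera("wrist"),(800,600),interpolation=cv2.INTER_CUBIC))
np.savez("w2.npz",mtx=i["mtx"],pose=i["pose"])
print(p,rel([.545,-.190,.082],down(2.717)))
E
```

```text
[ 0.54479447 -0.18850666  0.1996743 ] (array([ -0.8,  -1.3, 117.8]), array([ 0.   , -0.   ,  0.001]))
```

View pics/w2.png

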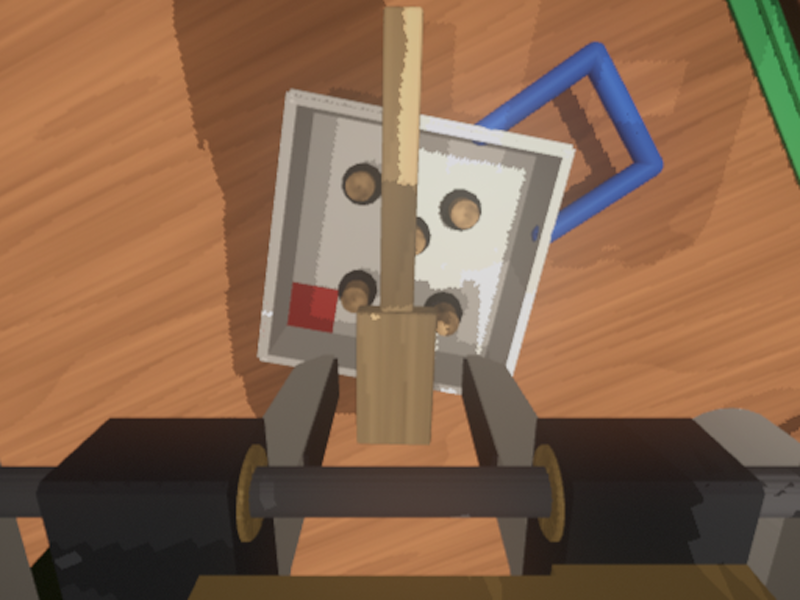

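The wrist view shows the pale paddle between the fingers. The handle end is at (403,8), the shoulder at (396,309) and the blade end at (395,443). The bar runs from (598,52) to (650,163).

```bash
python3 - <<'E'
from h import *
i=dict(np.load("w2.npz"))
f=lambda u,v,z:px("",u,v,z,info=i)
h,s,b=f(403,8,.076),f(396,309,.076),f(395,443,.076);d=(b-h)/np.linalg.norm(b-h)
a=np.arctan2(d[1],d[0])
print(h,s,b,np.linalg.norm(b-h),np.linalg.norm(s-h),a)
mid=(h+d*.135+s-d*.025+b-d*.115)/3;g=mid+d*.013
print(mid,g,rel([g[0],g[1],.082],down(a+np.pi)))
x=[f(598,52,.055),f(650,163,.055)];print(x,np.mean(x,0))
r=[f(290,94,.06),f(570,149,.06),f(263,357,.06)];print(r,(r[1]+r[2])/2)
E
```

```text
[ 0.40866257 -0.1260547   0.076     ] [ 0.54888406 -0.19344693  0.076     ] [ 0.6305268  -0.23118727  0.076     ] 0.24551292619916842 0.15557563574390593 -0.44251773705093916
[ 0.52785168 -0.18284928  0.076     ] [ 0.53959948 -0.18841608  0.076     ] (array([  4.8,  -2.1, 117.8]), array([ 0.   , -0.   ,  0.019]))
[array([ 0.46660203, -0.03600732,  0.055     ]), array([ 0.53460867, -0.02621646,  0.055     ])] [ 0.50060535 -0.03111189  0.055     ]
[array([ 0.41753745, -0.19747641,  0.06      ]), array([ 0.50761686, -0.06738271,  0.06      ]), array([ 0.54803411, -0.28644304,  0.06      ])] [ 0.52782549 -0.17691287  0.06      ]
```

jog_arm(
  series=[
    {"dx": 3, "dy": -2, "dz": 40, "ax": 0, "ay": 0, "az": 0.012, "grip": 0},
    {"dx": 3, "dy": -2, "dz": 80, "ax": 0, "ay": 0, "az": 0.012, "grip": 0},
    {"dx": 3, "dy": -2, "dz": 105, "ax": 0, "ay": 0, "az": 0.012, "grip": 0},
    {"dx": 3, "dy": -2, "dz": 118, "ax": 0, "ay": 0, "az": 0.012, "grip": 0},
    {"dx": 3, "dy": -2, "dz": 118, "ax": 0, "ay": 0, "az": 0.012, "grip": 0},
    {"dx": 3, "dy": -2, "dz": 118, "ax": 0, "ay": 0, "az": 0.012, "grip": -1},
    {"dx": 3, "dy": -2, "dz": 118, "ax": 0, "ay": 0, "az": 0.012, "grip": -1},
    {"dx": 3, "dy": -2, "dz": 118, "ax": 0, "ay": 0, "az": 0.012, "grip": -1},
  ],
  force=25,
)

```text
t: 3.2
tool_pos: [0.5419, -0.1904, 0.0822]
eef_rot: [0.0, 0.217, 0.976, -0.0]
ft_force: [0.2, 0.5, 0.2]
width: 0.0209
grip_force: 0.2
```

jog_arm(
  series=[
    {"dx": 0, "dy": 0, "dz": 0, "ax": 0, "ay": 0, "az": 0, "grip": -1},
    {"dx": 0, "dy": 0, "dz": 0, "ax": 0, "ay": 0, "az": 0, "grip": -1},
    {"dx": 0, "dy": 0, "dz": -15, "ax": 0, "ay": 0, "az": 0, "grip": -1},
    {"dx": 0, "dy": 0, "dz": -35, "ax": 0, "ay": 0, "az": 0, "grip": -1},
    {"dx": 0, "dy": 0, "dz": -55, "ax": 0, "ay": 0, "az": 0, "grip": -1},
    {"dx": 0, "dy": 0, "dz": -70, "ax": 0, "ay": 0, "az": 0, "grip": -1},
    {"dx": 0, "dy": 0, "dz": -75, "ax": 0, "ay": 0, "az": 0, "grip": -1},
    {"dx": 0, "dy": 0, "dz": -75, "ax": 0, "ay": 0, "az": 0, "grip": -1},
  ],
)

```text
t: 4.2
tool_pos: [0.5416, -0.1903, 0.1566]
eef_rot: [0.0, 0.217, 0.976, -0.0]
ft_force: [-0.5, 0.3, -0.1]
width: 0.0196
grip_force: 25.0
```

```bash
python3 - <<'E'
from h import *
import cv2
i=vision.camera_info("wrist");p,r=tool()
cv2.imwrite("pics/w3.png",cv2.resize(vision.read_camera("wrist"),(800,600),interpolation=cv2.INTER_CUBIC))
np.savez("w3.npz",mtx=i["mtx"],pose=i["pose"])
s=robot.observe();print(p,s["width"],s["grip_force"],s["ft_force"],s["torque"],rel([.547,.191,.157],down(.143+np.pi)))
E
```

```text
[ 0.54158912 -0.19030964  0.15664446] 0.019581943905246087 24.988333582878113 [ 0.04283317 -0.0578951  -0.76750855] [-0.04474307  0.00283622 -0.01239951] (array([156.2, 347.8,  -0.7]), array([ 0.   , -0.001, -0.58 ]))
```

View pics/w3.png

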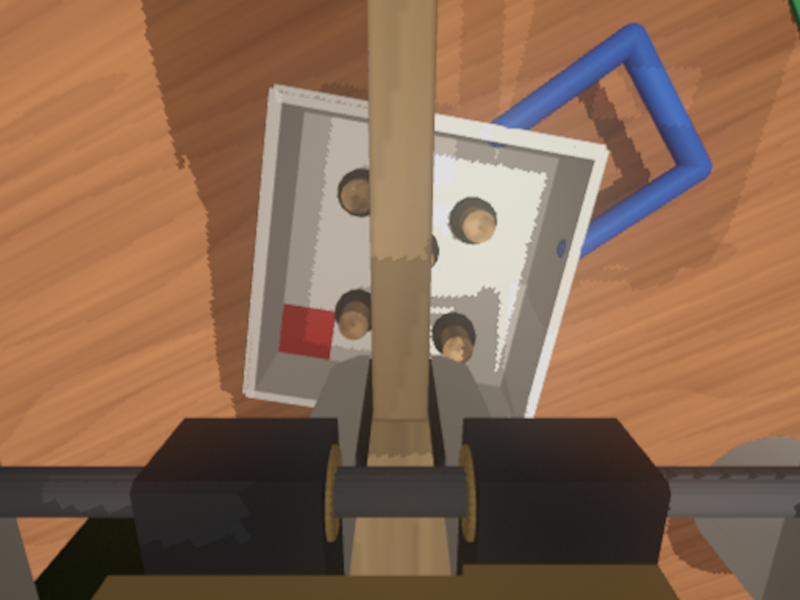

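The paddle is held straight between the pads and is clear of the tray. The stoppers are still standing. Next I carry it to above the mat.

jog_arm(
  series=[
    {"dx": 20, "dy": 45, "dz": 0, "ax": 0, "ay": 0, "az": -0.07, "grip": -1},
    {"dx": 40, "dy": 90, "dz": 0, "ax": 0, "ay": 0, "az": -0.15, "grip": -1},
    {"dx": 62, "dy": 137, "dz": 0, "ax": 0, "ay": 0, "az": -0.23, "grip": -1},
    {"dx": 84, "dy": 185, "dz": 0, "ax": 0, "ay": 0, "az": -0.31, "grip": -1},
    {"dx": 105, "dy": 233, "dz": 0, "ax": 0, "ay": 0, "az": -0.39, "grip": -1},
    {"dx": 125, "dy": 280, "dz": 0, "ax": 0, "ay": 0, "az": -0.47, "grip": -1},
    {"dx": 143, "dy": 320, "dz": 0, "ax": 0, "ay": 0, "az": -0.54, "grip": -1},
    {"dx": 155, "dy": 348, "dz": 0, "ax": 0, "ay": 0, "az": -0.58, "grip": -1},
  ],
)

```text
t: 5.25
tool_pos: [0.5478, 0.1924, 0.1558]
eef_rot: [-0.001, -0.073, 0.997, -0.0]
ft_force: [0.2, -0.1, -0.7]
width: 0.0197
grip_force: 25.0
```

jog_arm(
  series=[
    {"dx": 0, "dy": 0, "dz": 0, "ax": 0, "ay": 0, "az": 0, "grip": -1},
    {"dx": 0, "dy": 0, "dz": 20, "ax": 0, "ay": 0, "az": 0, "grip": -1},
    {"dx": 0, "dy": 0, "dz": 50, "ax": 0, "ay": 0, "az": 0, "grip": -1},
    {"dx": 0, "dy": 0, "dz": 80, "ax": 0, "ay": 0, "az": 0, "grip": -1},
    {"dx": 0, "dy": 0, "dz": 80, "ax": 0, "ay": 0, "az": 0, "grip": -1},
  ],
)

```text
t: 5.88
tool_pos: [0.5471, 0.1893, 0.0746]
eef_rot: [-0.002, -0.071, 0.997, -0.0]
ft_force: [0.4, 0.0, -1.2]
width: 0.0195
grip_force: 25.0
```

```bash
python3 - <<'E'
from h import *
import cv2
p,r=tool()
cv2.imwrite("pics/t4.png",cv2.resize(vision.read_camera("scene")[130:250,110:330],(800,436),interpolation=cv2.INTER_CUBIC))
s=robot.observe();print(p,s["width"],s["grip_force"],s["ft_force"],s["torque"],rel([.548,.191,.026],down(.143+np.pi)))
E
```

```text
[0.54708294 0.18929012 0.07457544] 0.019998752853964043 24.988220930099487 [ 0.09266889  0.45951824 -0.22478271] [-0.00178755  0.03395167  0.00866327] (array([-0.2,  1.3, 50.2]), array([-0.   , -0.002, -0.001]))
```

View pics/t4.png

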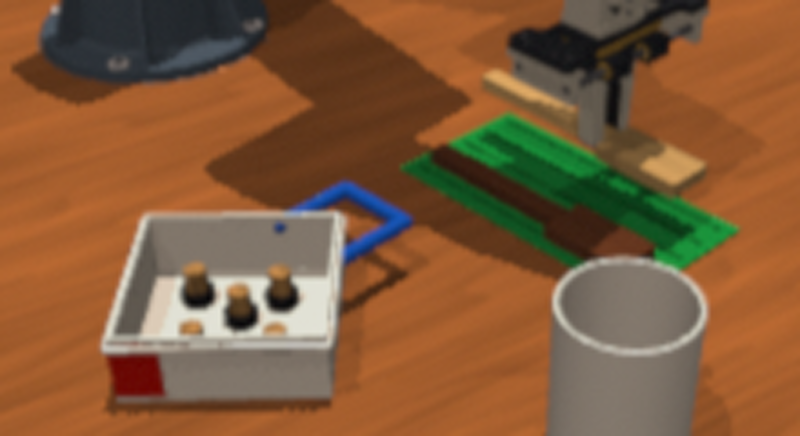

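The paddle is held level over the free half of the mat, with the blade end near (690,175). I lower it and let go.

jog_arm(
  series=[
    {"dx": 0, "dy": 1, "dz": 20, "ax": 0, "ay": 0, "az": 0, "grip": -1},
    {"dx": 0, "dy": 1, "dz": 38, "ax": 0, "ay": 0, "az": 0, "grip": -1},
    {"dx": 0, "dy": 1, "dz": 46, "ax": 0, "ay": 0, "az": 0, "grip": -1},
    {"dx": 0, "dy": 1, "dz": 49, "ax": 0, "ay": 0, "az": 0, "grip": -1},
    {"dx": 0, "dy": 1, "dz": 49, "ax": 0, "ay": 0, "az": 0, "grip": -1},
    {"dx": 0, "dy": 1, "dz": 49, "ax": 0, "ay": 0, "az": 0, "grip": -0.3},
    {"dx": 0, "dy": 1, "dz": 49, "ax": 0, "ay": 0, "az": 0, "grip": -0.3},
    {"dx": 0, "dy": 1, "dz": 49, "ax": 0, "ay": 0, "az": 0, "grip": -0.3},
  ],
)

```text
t: 6.92
tool_pos: [0.5484, 0.1916, 0.0279]
eef_rot: [0.0, -0.072, 0.997, 0.0]
ft_force: [0.5, 0.4, -0.6]
width: 0.0322
grip_force: 0.0
```

jog_arm(
  series=[
    {"dx": 0, "dy": 0, "dz": 0, "ax": 0, "ay": 0, "az": 0, "grip": -0.3},
    {"dx": 0, "dy": 0, "dz": -15, "ax": 0, "ay": 0, "az": 0, "grip": -0.3},
    {"dx": 0, "dy": 0, "dz": -50, "ax": 0, "ay": 0, "az": 0, "grip": -0.3},
    {"dx": 0, "dy": 0, "dz": -95, "ax": 0, "ay": 0, "az": 0, "grip": -0.3},
    {"dx": 0, "dy": 0, "dz": -130, "ax": 0, "ay": 0, "az": 0, "grip": -0.3},
  ],
)

```text
t: 7.55
tool_pos: [0.5486, 0.1916, 0.1606]
eef_rot: [0.001, -0.072, 0.997, 0.0]
ft_force: [-0.2, -0.4, -0.6]
width: 0.0323
grip_force: 0.0
```

```bash
python3 - <<'E'
from h import *
print(tool()[0],rel([.504,-.031,.16],down(.167+np.pi)))
E
```

```text
[0.54856481 0.19164152 0.16055631] (array([  75.9, -214. ,    0.4]), array([ 0.   ,  0.002, -0.024]))
```

jog_arm(
  series=[
    {"dx": 15, "dy": -43, "dz": 0, "ax": 0, "ay": 0, "az": 0, "grip": -0.33},
    {"dx": 32, "dy": -90, "dz": 0, "ax": 0, "ay": 0, "az": 0, "grip": -0.33},
    {"dx": 50, "dy": -140, "dz": 0, "ax": 0, "ay": 0, "az": -0.01, "grip": -0.33},
    {"dx": 65, "dy": -185, "dz": 0, "ax": 0, "ay": 0, "az": -0.024, "grip": -0.33},
    {"dx": 76, "dy": -214, "dz": 0, "ax": 0, "ay": 0, "az": -0.024, "grip": -0.33},
    {"dx": 76, "dy": -214, "dz": 0, "ax": 0, "ay": 0, "az": -0.024, "grip": -0.33},
    {"dx": 76, "dy": -214, "dz": 0, "ax": 0, "ay": 0, "az": -0.024, "grip": -0.33},
  ],
)

```text
t: 8.43
tool_pos: [0.5039, -0.0306, 0.1582]
eef_rot: [0.0, -0.083, 0.997, -0.0]
ft_force: [1.2, 0.8, 0.4]
width: 0.0312
grip_force: 0.0
```

```bash
python3 - <<'E'
from h import *
import cv2
i=vision.camera_info("wrist");p,r=tool()
w=vision.read_camera("wrist");t=vision.read_camera("top")
np.savez("w5.npz",mtx=i["mtx"],pose=i["pose"])
print(p)
a=cv2.resize(w,(400,300),interpolation=cv2.INTER_AREA)
b=cv2.resize(t[160:310,150:380],(460,300),interpolation=cv2.INTER_CUBIC)[:,:400]
cv2.imwrite("pics/c5.png",np.hstack([a,b]))
cv2.imwrite("pics/w5.png",cv2.resize(w,(800,600),interpolation=cv2.INTER_CUBIC))
E
```

```text
[ 0.50385966 -0.03062535  0.15824231]
```

View pics/c5.png

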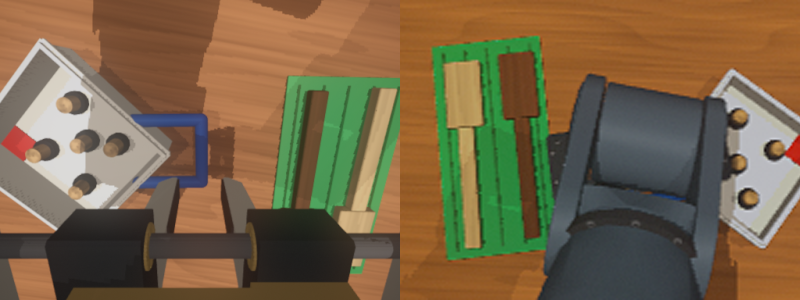

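The pale paddle lies parallel to the dark one on the free half, with the blade the same way. The bar is near (201,150) in the left half. I'll view an enlarged crop.

```bash
python3 -c "
import cv2;a=cv2.imread('pics/w5.png')[180:420,220:520];cv2.imwrite('pics/w5c.png',cv2.resize(a,(750,600)))"
```

```text
(no output)
```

View pics/w5c.png

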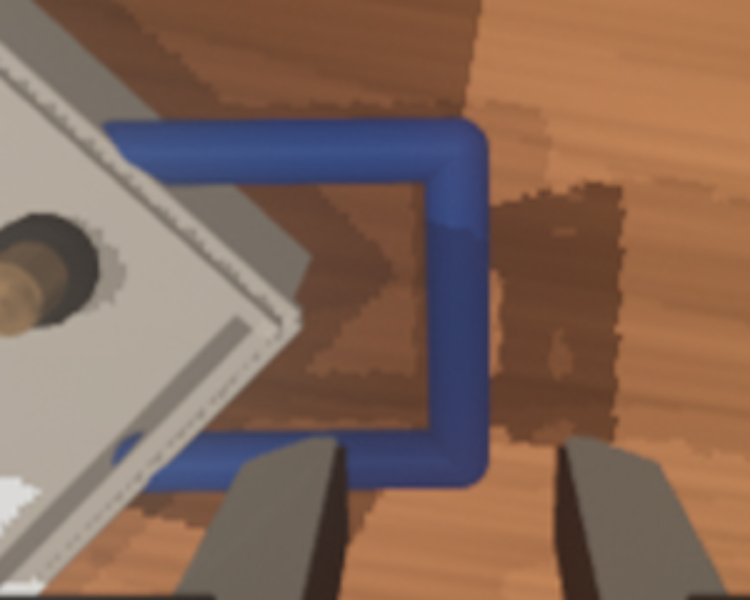

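The bar's middle is at (458,304) in the crop, parallel to the fingers. The tray's blue-side corner is at (298,315).

```bash
python3 - <<'E'
from h import *
i=dict(np.load("w5.npz"))
f=lambda u,v,z:px("",220+u/2.5,180+v/2.5,z,info=i)
b=f(458,304,.048);a,c=f(458,160,.048),f(458,450,.048);k=f(298,315,.06)
print(b,a,c,k,np.arctan2(*(a-c)[[1,0]]),np.linalg.norm(b[:2]-k[:2]))
print(rel([b[0],b[1],.05],down(.167+np.pi)))
E
```

```text
[ 0.5006702  -0.02925971  0.048     ] [ 0.46896034 -0.0346756   0.048     ] [ 0.53525691 -0.02335246  0.048     ] [ 0.50503573 -0.06288515  0.06      ] -2.97242966750786 0.03390764533233529
(array([  3. ,   1.5, 107.9]), array([-0.   ,  0.   ,  0.001]))
```

jog_arm(
  series=[
    {"dx": 2, "dy": 2, "dz": 20, "ax": 0, "ay": 0, "az": 0, "grip": -0.44},
    {"dx": 2, "dy": 2, "dz": 50, "ax": 0, "ay": 0, "az": 0, "grip": -0.44},
    {"dx": 2, "dy": 2, "dz": 70, "ax": 0, "ay": 0, "az": 0, "grip": -0.44},
    {"dx": 2, "dy": 2, "dz": 85, "ax": 0, "ay": 0, "az": 0, "grip": -0.44},
    {"dx": 2, "dy": 2, "dz": 97, "ax": 0, "ay": 0, "az": 0, "grip": -0.44},
    {"dx": 2, "dy": 2, "dz": 106, "ax": 0, "ay": 0, "az": 0, "grip": -0.44},
    {"dx": 2, "dy": 2, "dz": 108, "ax": 0, "ay": 0, "az": 0, "grip": -0.44},
    {"dx": 2, "dy": 2, "dz": 108, "ax": 0, "ay": 0, "az": 0, "grip": -0.44},
  ],
)

```text
t: 9.52
tool_pos: [0.5015, -0.0295, 0.0498]
eef_rot: [0.0, -0.083, 0.997, -0.0]
ft_force: [0.3, -0.3, 0.1]
width: 0.0258
grip_force: 0.0
```

jog_arm(
  series=[
    {"dx": 0, "dy": 0, "dz": 0, "ax": 0, "ay": 0, "az": 0, "grip": -1},
    {"dx": 0, "dy": 0, "dz": 0, "ax": 0, "ay": 0, "az": 0, "grip": -1},
    {"dx": 0, "dy": 0, "dz": 0, "ax": 0, "ay": 0, "az": 0, "grip": -1},
    {"dx": 0, "dy": 0, "dz": 0, "ax": 0, "ay": 0, "az": 0, "grip": -1},
  ],
  force=40,
)

```text
t: 10.02
tool_pos: [0.5015, -0.0295, 0.0499]
eef_rot: [0.0, -0.084, 0.997, -0.0]
ft_force: [-1.6, 0.5, 4.3]
width: 0.0128
grip_force: 40.0
```

jog_arm(
  series=[
    {"dx": 0, "dy": -2, "dz": -10, "ax": -0.04, "ay": 0, "az": 0, "grip": -1},
    {"dx": 0, "dy": -4.5, "dz": -19.5, "ax": -0.075, "ay": 0, "az": 0, "grip": -1},
    {"dx": 0, "dy": -6.3, "dz": -26, "ax": -0.1, "ay": 0, "az": 0, "grip": -1},
    {"dx": 0, "dy": -10.5, "dz": -39, "ax": -0.15, "ay": 0, "az": 0, "grip": -1},
    {"dx": 0, "dy": -15, "dz": -51.5, "ax": -0.2, "ay": 0, "az": 0, "grip": -1},
    {"dx": 0, "dy": -18, "dz": -57.5, "ax": -0.225, "ay": 0, "az": 0, "grip": -1},
    {"dx": 0, "dy": -26.5, "dz": -76, "ax": -0.3, "ay": 0, "az": 0, "grip": -1},
    {"dx": 0, "dy": -26.5, "dz": -76, "ax": -0.3, "ay": 0, "az": 0, "grip": -1},
  ],
)

```text
t: 11.02
tool_pos: [0.5061, -0.0565, 0.1258]
eef_rot: [-0.012, -0.082, 0.985, 0.148]
ft_force: [-0.8, -0.5, -2.7]
width: 0.0128
grip_force: 40.0
```

```bash
python3 - <<'E'
from h import *
import cv2
s=robot.observe();print(np.round(s["joint_pos"],2),s["tool_pos"],s["ft_force"],s["torque"])
cv2.imwrite("pics/s6.png",cv2.resize(vision.read_camera("scene")[120:260,90:330],(800,467),interpolation=cv2.INTER_CUBIC))
E
```

```text
[-0.34  0.49  1.8   0.31  1.03 -2.25] [ 0.50614262 -0.05653689  0.12583146] [-0.81658999 -0.46583765 -2.67103897] [-0.28650967 -0.05030924  0.04375053]
```

View pics/s6.png

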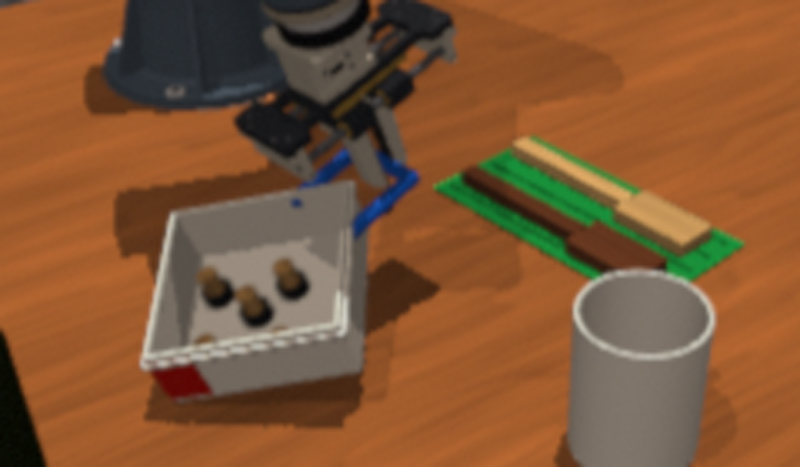

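The tray tilts about its red corner and the paddle lies flat on the mat. I raise it further along the same arc.

jog_arm(
  series=[
    {"dx": 0, "dy": -2, "dz": -10, "ax": -0.04, "ay": 0, "az": 0, "grip": -1},
    {"dx": 0, "dy": -4.5, "dz": -19.5, "ax": -0.075, "ay": 0, "az": 0, "grip": -1},
    {"dx": 0, "dy": -6.3, "dz": -26, "ax": -0.1, "ay": 0, "az": 0, "grip": -1},
    {"dx": 0, "dy": -10.5, "dz": -39, "ax": -0.15, "ay": 0, "az": 0, "grip": -1},
    {"dx": 0, "dy": -15, "dz": -51.5, "ax": -0.2, "ay": 0, "az": 0, "grip": -1},
    {"dx": 0, "dy": -20.5, "dz": -63.5, "ax": -0.25, "ay": 0, "az": 0, "grip": -1},
    {"dx": 0, "dy": -26.5, "dz": -76, "ax": -0.3, "ay": 0, "az": 0, "grip": -1},
    {"dx": 0, "dy": -32, "dz": -85, "ax": -0.34, "ay": 0, "az": 0, "grip": -1},
  ],
)

```text
t: 12.08
tool_pos: [0.5149, -0.1104, 0.1972]
eef_rot: [-0.027, -0.079, 0.946, 0.314]
ft_force: [-1.3, 2.0, 0.2]
width: 0.0129
grip_force: 40.0
```

jog_arm(
  series=[
    {"dx": 0, "dy": 0, "dz": 0, "ax": 0, "ay": 0, "az": 0, "grip": -1},
    {"dx": 0, "dy": 0, "dz": 0, "ax": 0, "ay": 0, "az": 0, "grip": -1},
    {"dx": 0, "dy": 0, "dz": 0, "ax": 0, "ay": 0, "az": 0, "grip": -1},
    {"dx": 0, "dy": 0, "dz": 0, "ax": 0, "ay": 0, "az": 0, "grip": -1},
    {"dx": 0, "dy": 0, "dz": 0, "ax": 0, "ay": 0, "az": 0, "grip": -1},
    {"dx": 0, "dy": 0, "dz": 0, "ax": 0, "ay": 0, "az": 0, "grip": -1},
    {"dx": 0, "dy": 0, "dz": 0, "ax": 0, "ay": 0, "az": 0, "grip": -1},
    {"dx": 0, "dy": 0, "dz": 0, "ax": 0, "ay": 0, "az": 0, "grip": -1},
  ],
)

```text
t: 13.08
tool_pos: [0.515, -0.1105, 0.1974]
eef_rot: [-0.026, -0.079, 0.946, 0.313]
ft_force: [-0.3, -0.6, -2.1]
width: 0.0131
grip_force: 40.0
```

```bash
python3 - <<'E'
from h import *
import cv2
s=robot.observe();print(np.round(s["joint_pos"],2),s["tool_pos"],s["ft_force"],s["torque"])
i=vision.camera_info("wrist")
np.savez("w7.npz",mtx=i["mtx"],pose=i["pose"])
a=cv2.resize(vision.read_camera("wrist"),(400,300),interpolation=cv2.INTER_AREA)
b=cv2.resize(vision.read_camera("scene")[120:270,100:300],(400,300),interpolation=cv2.INTER_CUBIC)
t=cv2.resize(vision.read_camera("top")[160:310,260:460],(400,300),interpolation=cv2.INTER_CUBIC)
cv2.imwrite("pics/c7.png",np.vstack([np.hstack([a,b]),np.hstack([t,0*t])]))
E
```

```text
[-0.53  0.55  1.6   0.48  1.46 -2.43] [ 0.51498371 -0.1104977   0.19738732] [-0.27168009 -0.64530877 -2.12179858] [-0.49554397 -0.14779465 -0.03154545]
```

View pics/c7.png

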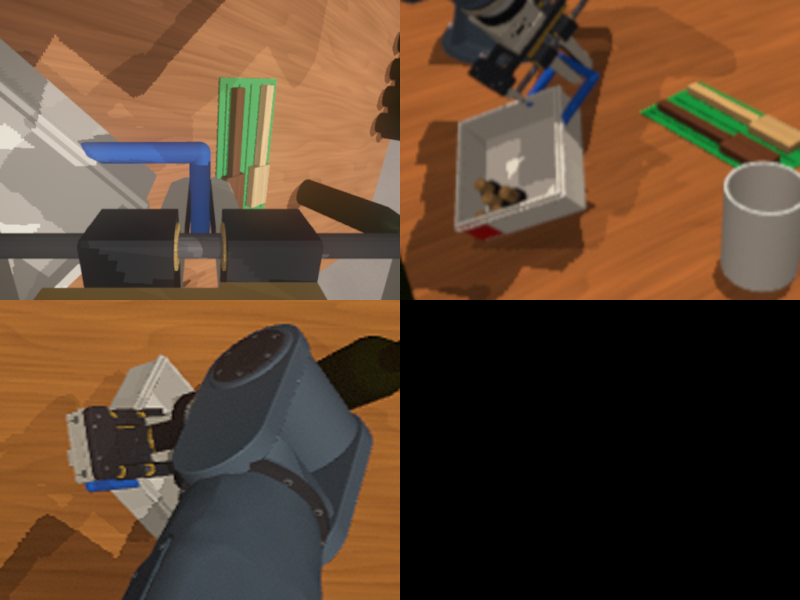

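The stoppers have slid together towards the red corner, around (490,195) in the scene crop, and both paddles lie on the mat. I'll check the distances and the bottle numerically.

```bash
python3 - <<'E'
from h import *
import cv2
im=vision.read_camera("scene");i=vision.camera_info("scene");M=np.array(i["mtx"]);P=np.array(i["pose"])
o=np.array([.529,-.178,0]);a=-1.404;xt=np.array([np.cos(a),np.sin(a),0]);yt=np.array([-xt[1],xt[0],0]);piv=o+.113*xt
th=.64;Rt=np.column_stack([np.cos(th)*xt-np.sin(th)*np.array([0,0,1]),yt,np.sin(th)*xt+np.cos(th)*np.array([0,0,1])])
c=P[:3,3]
v,u=np.mgrid[120:270,100:300]
d=(P[:3,:3]@np.linalg.solve(M,np.stack([u.ravel(),v.ravel(),np.ones(u.size)]))).T
n=Rt[:,2];q0=piv+n*.018   # plane 14 mm over floor
X=c+d*(((q0-c)@n)/(d@n))[:,None]
L=(X-piv)@Rt; rx,ry=-L[:,0]-.006,L[:,1]   # distance from inner corner along -x
inside=(rx>abs(ry)+.006)&(rx+abs(ry)<.205)
hsv=cv2.cvtColor(im,cv2.COLOR_BGR2HSV)[120:270,100:300].reshape(-1,3).astype(int)
st=inside&(((hsv[:,1]>70)&(hsv[:,0]<25)&(hsv[:,2]>40))|(hsv[:,2]<60))
r=np.hypot(rx,ry)
print(inside.sum(),st.sum(),np.histogram(r[st]*1000,bins=range(0,221,20)))
cork=st&(hsv[:,1]>70)
m=cork.reshape(v.shape).astype(np.uint8);k,lab,stt,cen=cv2.connectedComponentsWithStats(m)
for j in range(1,k):
    if stt[j,4]>3: q=(lab.ravel()==j);print(stt[j,4],np.round(1000*np.array([rx[q].mean(),ry[q].mean(),r[q].max()])))
g=lambda im:cv2.resize(im[90:310,40:120],None,fx=1,fy=1)
old=cv2.resize(cv2.imread("pics/scene0.png"),(512,384),interpolation=cv2.INTER_AREA)
for nm,(y0,y1,x0,x1) in {'b1':(170,310,40,120),'b2':(80,185,330,370),'jug':(195,270,255,310),'dark':(160,205,222,300)}.items():
    D=[(lambda A,B:(A<50).astype(float))(0,0)] if 0 else None
    A,B=old[y0:y1,x0:x1].astype(np.float32).mean(2),im[y0:y1,x0:x1].astype(np.float32).mean(2)
    print(nm,cv2.phaseCorrelate(A,B))
E
```

```text
1963 230 (array([  6,  17,  97, 107,   3,   0,   0,   0,   0,   0,   0]), array([  0,  20,  40,  60,  80, 100, 120, 140, 160, 180, 200, 220]))
199 [54. -8. 79.]
4 [ 24. -13.  30.]
6 [12.  3. 18.]
b1 ((0.001182749894056201, 0.025934641580917628), 0.8508612448970477)
b2 ((-0.021121144404364856, -0.006018023895428826), 0.9783028805697406)
jug ((-0.06073152191061837, 0.5016752914824849), 0.9994322609371609)
dark ((0.9517315823323926, 0.36192906356085075), 0.4105692312452528)
```

```bash
python3 - <<'E'
from h import *
import cv2
im=vision.read_camera("scene");P=np.array(vision.camera_info("scene")["pose"])
o=np.array([.529,-.178,0]);a=-1.404;xt=np.array([np.cos(a),np.sin(a),0]);yt=np.array([-xt[1],xt[0],0]);piv=o+.113*xt
th=.64;Rt=np.column_stack([np.cos(th)*xt-np.sin(th)*np.array([0,0,1]),yt,np.sin(th)*xt+np.cos(th)*np.array([0,0,1])])
c=(P[:3,3]-piv)@Rt
for sg in(1,-1):
    n=np.array([1,sg,0])/2**.5;w=np.array([-1,sg,0])/2**.5
    for h in(.015,.03):
        p=np.array([-.006,0,.004+h])+.09*w-.014*n;d=c-p
        print(sg,h,d@n>0,p[2]+d[2]*(.014/(d@n)))
g=cv2.resize(im[170:245,120:205],None,fx=1,fy=.6,interpolation=cv2.INTER_AREA);hs=cv2.cvtColor(g,cv2.COLOR_BGR2HSV)
for r in hs: print(''.join('#' if p[2]<60 else ('R' if (p[1]>170 and (p[0]<5 or p[0]>172)) else ('o' if p[1]>70 and p[2]>110 else ('b' if p[1]>70 else ('.' if p[2]>130 else ',')))) for p in r))
E
```

```text
1 0.015 True 0.04320026818762974
1 0.03 True 0.05769541813983793
-1 0.015 False 0.0014253721558951868
-1 0.03 False 0.01679200246090788
ooooooooooooooooooooooooooooooooooooo..,,,,,,,,,,,,,,,,,,,,,,,,,,bbbbbb#bbbbbbboooooo
ooooooooooooooooooooooooooooooooooo...,,,,,,b,,,,,,,,,,,,,,,,,,,bbbbbb#bbbbbbbooooooo
oooooooooooooooooooooooooooooo.,,,,,,,,,,,,,,,,,,,,,,,,,,,,,,,,bbbbbb,bbbbbbbbooooooo
oooooooooooooooooooooooooo.,,,,,,,,,,,,,,,,,,,,,,,,,,,,,,,,,,,bbbbbb,,bbbbbbbbooooooo
ooooooooooooooooooooo..,,,,,,,,,,,,,,,,,,,,,,,,,,,,,,,,,,,,,,bbbbbb,,,bbbbbbbbooooooo
ooooooooooooooooo..,,,,,,,,,,,,,,,,,,,,,,,,,,,,,,,,,,,,,,,,,,bbbb,,,,,bbbbbbboooooooo
ooooooooooooo.,,,,,,,,,,,,,,,,,,,,,,,,,,,,,,,,,,,,,,,,,,,..,.,bb,,,,,,bbbbbbboooooooo
bbbbbbbbb..,,,,,,,,,,,,,,,,,,,,,,,,,,,,,,,,,,,,,,,,,,,,,,.....,,,,,,,,bbbbbbboooooooo
bbbbbbbbb.,,,,,,,,,,,,,,,,,,,,,,,,,,,,,,,,,,,,,,,,,,,,,,,.....,,,,,,,,bbbbbbooooooooo
bbbbbbbbb.,,,,,,,,,,,,,,,,,,,,,,,,,,,,,,,,,,,,,,,,,,,,,,,......,,,,,,,bbbbbbooooooooo
bbbbbbbbo.,,,,,,,,,,,,,,,,,,,,,,,,,,,,,,,,,,,,,,,,,,,,,,,........,,,,,bbbbbbooooooooo
bbbbbbbbo.,,,,,,,,
[... 2205 characters left out ...]
oooooooooooo
bbbbbbbo.....,..,,,oobbbbb,,,,,,,,,,,,,,,,,,,,bbbbbbbbbbbbbbbbbbbbbbbbooooooooooooooo
bbbbbbbo.....,,obbbRRRRRRRbbb,,,,,,,,,,,,,bbbbbbbbbbbbbbbbbbbbbbbbbbbbooooooooooooooo
bbbbbbbbooobbbRRRRRRRRRRRRRRRbbb,,,bbbbbbbbbbbbbbbbbbbbbbbbbbbbbbbbbbbboooooooooooooo
bbbbbbbbbbbbbbbbbRRRRRRRRRRRRRbbbbbbbbbbbbbbbbbbbbbbbbbbbbbbbbbbbbbbbbboooooooooooooo
bbbbbbbbbbbbbbbbbbbRRRRRbbbbbbbbbbbbbbbbbbbbbbbbbbbbbbbbbbbbbbbbbbbbbbboooooooooooooo
bbbbbbbbbbbbbbbbbbbbbbbbbbbbbbbbbbbbbbbbbbbbbbbbbbbbbbbbbbbbbbbbbbbbbbbbooooooooooooo
bbbbbbbbbbbbbbbbbbbbbbbbbbbbbbbbbbbbbbbbbbbbbbbbbbbbbbbbbbbbbbbbbbbbbbbbooooooooooooo
bbbbbbbbbbbbbbbbbbbbbbbbbbbbbbbbbbbbbbbbbbbbbbbbbbbbbbbbbbbbbbbbbbbbbbbbooooooooooooo
```

Everything visible lies inside about 80 mm, but the near wall could hide a lagging stopper. I raise it a little more for margin, staying below 0.87 rad.

jog_arm(
  series=[
    {"dx": 0, "dy": -4.5, "dz": -19.5, "ax": -0.075, "ay": 0, "az": 0, "grip": -1},
    {"dx": 0, "dy": -6.3, "dz": -26, "ax": -0.1, "ay": 0, "az": 0, "grip": -1},
    {"dx": 0, "dy": -6.3, "dz": -26, "ax": -0.1, "ay": 0, "az": 0, "grip": -1},
    {"dx": 0, "dy": -6.3, "dz": -26, "ax": -0.1, "ay": 0, "az": 0, "grip": -1},
    {"dx": 0, "dy": -6.3, "dz": -26, "ax": -0.1, "ay": 0, "az": 0, "grip": -1},
    {"dx": 0, "dy": -6.3, "dz": -26, "ax": -0.1, "ay": 0, "az": 0, "grip": -1},
    {"dx": 0, "dy": -6.3, "dz": -26, "ax": -0.1, "ay": 0, "az": 0, "grip": -1},
    {"dx": 0, "dy": -6.3, "dz": -26, "ax": -0.1, "ay": 0, "az": 0, "grip": -1},
  ],
)

```text
t: 14.32
tool_pos: [0.5184, -0.1307, 0.2145]
eef_rot: [-0.03, -0.078, 0.929, 0.36]
ft_force: [-0.7, 0.5, -2.5]
width: 0.0132
grip_force: 40.0
```

```bash
python3 - <<'E'
from h import *
import cv2
s=robot.observe();print(np.round(s["joint_pos"],2),s["tool_pos"],s["ft_force"],s["grip_force"])
im=vision.read_camera("scene")
g=cv2.resize(im[200:235,125:175],None,fx=2,fy=1.2,interpolation=cv2.INTER_CUBIC);hs=cv2.cvtColor(g,cv2.COLOR_BGR2HSV)
for r in hs: print(''.join('#' if p[2]<60 else ('R' if (p[1]>170 and (p[0]<5 or p[0]>172)) else ('o' if p[1]>70 and p[2]>110 else ('b' if p[1]>70 else ('.' if p[2]>130 else ',')))) for p in r))
E
```

```text
[-0.58  0.58  1.53  0.52  1.58 -2.46] [ 0.51840123 -0.13074004  0.2144909 ] [-0.70806198  0.47775126 -2.48361132] 39.98855710029602
oo..,,,,,,,,,,,,,,,,,,,,,,,,,,,,....................,,,,,,,.....,,,,,,,,,,,,,,,,,,,,,,,,,,,,,,,.....
oo..,,,,,,,,,,,,,,,,,,,,,,,,,,,,....................,,,...........,,,,,,,,,,,,,,,,,,,,,,,,,,,,,.....
oo.,,,,,,,,,,,,,,,,,,,,,,,,,,,,,..................................,,,,,,,,,,,,,,,,,,,,,,,,,,,,,.....
oo.,,,,,,,,,,,,,,,,,,,,,,,,,,,,,.................................,,,,,,,,,,,,,,,,,,,,,,,,,,,,,,.....
oo.,,,,,,,,,,,,,,,,,,,,,,,,,,,,,................................,,,,,,,,,,,,,,,,,,,,,,,,,,,,,,,.....
oo.,,,,,,,,,,,,,,,,,,,,,,,,,,,,,................................,,,,,,,,,,,,,,,,,,,,,,,,,,,,,,,.....
oo,,,,,,,,,,,,,,,,,,,,,,,,,,,,,,...............................,,,,,,,,,,,,,,,,,,,,,,,,,,,,,,,,.....
oo,,,,,,,,,,,,,,,,,,,,,,,,,,,,,,.............................,,,,,,,,,,,,,,,,,,,,,,,,,,,,,,,,,,.....
oo,,,,,,,,,,,,,,,,,,,,,,,,,,,,,,............................,,,,,,,,,,,,,,,,,,,,,,,,,,,,,,,,,,,.....
oo,,,,,,,,,,,,,,,,,,,,,,,,,,,,,,...........................
[... 2573 characters left out ...]
,,,,,,,,,,,,,,oooooooo.........,,,,,.......,,,,,,,,,,,,,,,,,,,,,,,,,,,,,,,,,,,,,,,,,,,,bbbbbbb
boo..,,,,,,,,,,,,,,,,..........,,,......,,,,,,,,,,,,,,,,,,,,,,,,,,,,,,,,,,,,,,,,,,,,,,,,,bbbbbbbbbbb
boo..,,,,,,,,,,,,.......................,,,,,,,,,,,,,,,,,,,,,,,,,,,,,,,,,,,,,,,,,,,,,bbbbbbbbbbbbbbb
boo..,,,,,,,.......................,,,,,,,,,,,,,,,,,,,,,,,,,,,,,,,,,,,,,,,,,,,,,bbbbbbbbbbbbbbbbbbbb
bb..................,..ooo...,,,,,,,,,,,,,,,,,,,,,,,,,,,,,,,,,,,,,,,,,,,,,,bbbbbbbbbbbbbbbbbbbbbbbbb
bb...........,,,,,oo....ooooobbbbbbbbbbbbb,,,,,,,,,,,,,,,,,,,,,,,,,,,bbbbbbbbbbbbbbbbbbbbbbbbbbbbbbb
bo.......,,,,,,.......,,obbbbbRRRRRRRRbbbbbbb,,,,,,,,,,,,,,,,,,,,bbbbbbbbbbbbbbbbbbbbbbbbbbbbbbbbbbb
```

All five cork ends can be made out in one cluster at the red corner. Their furthest extents are about 80 mm, so the stopper centres are well inside 88 mm. The grip is steady, so I hand the job in.

```bash
python3 -c "
from bench import robot
print(robot.close_job())"
```

```text
the job is handed in; nothing more can be done
None
```

I handed the job in without seeing a verdict: the pale paddle lies released on the mat's free half, parallel to the dark one with its blade the same way, the tray is held by the bar at about 0.74 rad (42°, a little over the 35° asked so that none would lag, limit 0.87), and all five stoppers are in the red corner.

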